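# Lay the collared shaft in the V-blocks against the sprung stop

## Task

Pick up the round shaft that has a collar (not the plain bar), lay it on its side in the two V-blocks with its collar in the gap between them and its collared end towards the end stop, and push it along the Vs until it has pressed the stop's spring plunger fully home, firmly but gently. Let go and leave it lying fully down in both Vs and still touching the plunger; do not drop it, bang it down or let it fall on the bench, and leave the other things where they are.

Things in the scene. Friction and masses are not known exactly. Their poses are not given: they have to be found in the camera images.
- shaft: round shaft of grey plastic standing on its collared end: 32 mm diameter, 160 mm long, with a collar 56 mm in diameter and 20 mm thick, from 40 to 60 mm above the foot; 0.18 to 0.30 kg, centre of mass 74 mm from the foot. Origin: centre of the foot's end face (the lower end as it stands); z runs along the shaft towards the far end. Its yaw means nothing
- shaft_mid (a point): point on the shaft's axis, 80 mm from its foot. Lying in the Vs the shaft takes 1 to 4 N to slide along, so a firm but gentle push on it, enough to bottom the plunger, is 9 to 15 N in all
- cradle: fixed steel cradle: base plate 80 x 12 mm, x = -72 to 98, with two V-blocks 56 mm wide in line along x, opening upwards (90 degrees, edges 70 mm high): from x = -4 to 20 and 75 to 93 mm, only the plate between them. Origin: on the bench; x level along the Vs, away from the end stop; z up. The shaft lying fully down has its axis at y = 0, z = 70 mm, its far end 51 to 73 mm past the second block
- stop: fixed end stop: upright plate 36 wide, 12 thick, 82 mm tall, its face at x = -17 to -14 mm of the cradle; through it a screw with a 12 mm brass plunger sticks out, by an amount set anew each time (4 to 20 mm, not in the pose: feel for it). The plunger yields 3 mm to about 2 N, then is rigid. Origin: face's lower edge, 12 mm above the bench; x out along the Vs, z up; plunger axis at z = 58 mm
- bar: plain bar of the same grey plastic, without collar, 32 mm in diameter, 105 mm tall, standing; leave alone. Origin: centre of its underside
- bin: open green plastic bin, 110 x 150 x 60 mm; leave alone. Origin: centre of its underside
- oil: small white plastic bottle, 48 mm in diameter, 120 mm tall, standing; leave alone. Origin: centre of its underside
- wrench: steel wrench lying on the bench; leave alone. Origin: under its middle
There are look-alikes about, which are no part of the job. Leave any purple look-alike of the shaft alone.

How it is judged:
By the outcome, as a careful person would: the job done as asked, in the order asked, and still so for the second after the job is handed in, with the robot touching nothing.
It also fails if it takes over 51 s, if anything falls off the work surface, if the arm or the gripper's body presses on something with over 40 N, if the wrist force passes 120 N, or if a joint passes its speed limit or range.

## Robot

A 6-joint arm with a two-finger parallel gripper is mounted at the origin on the work surface. World frame = base frame: x ahead of the robot, y to its left, z up, the work surface at z = 0. Lengths are in m, angles in degrees, forces in N, time in s.
With the tool pointing down it reaches from about 0.375 to 0.9 m from the base axis. Payload 3.1 kg.
Tool frame: the origin (TCP) lies between the finger pads; the fingertips stand 11 mm ahead of it and the grasp point (between the pads) lies 8 mm behind it; z points along the fingers, y is the line along which they close (so a half turn about z gives the same grasp; the last joint's range is limited). The gripper opens to 87 mm and grips with 3 to 60 N. Pads are 19 mm wide; open, the fingers measure 117 mm over their backs; the gripper's body (75 mm by 190 mm) begins 51 mm behind the grasp point.
Start: joints at [54.46, 30.224, 82.088, -0, 67.689, -10.227], TCP at [0.267, 0.565, 0.234] pointing down, gripper open.
Joint ranges: [-176.69, 176.69], [-43.24, 126.21], [12.49, 139.97], [-82, 262], [0, 151.66], [-163.58, 163.58]. Speed limits (degrees/s): [159.86, 159.86, 180, 180, 180, 180].

## Interface

Orientations are given as a 3x3 rotation matrix whose columns are the frame's x, y, z axes.
In Python, from rig import bot, viewer, workorder, models gives the robot as it stands.
- The arm moves only by the shell command python3 -m jog 'ROWS'. ROWS is JSON, a list of rows, each a list of 7 numbers: the opening, from 0 (shut) to 1 (fully open), then the shift along the tool's x, y, z in m, then the turn, a rotation vector about the tool's x, y, z in degrees. In form: [[claw, x, y, z, ax, ay, az], ...]. A call has 1 to 20 rows; each row is the pose to reach, as a shift and turn from the pose commanded when the call began, along the tool's axes at that moment; what a row does not reach only later rows make up. A row lasts 1/8 s, in which the tool goes at most 62.5 mm and 10.7 degrees, less where a joint would pass 70% of its speed; a pose out of reach is approached as far as the arm can. A call with a gripper value outside its range is refused whole. The fingers move at their own pace and stop on an object; the grip force is fixed at half the most. Time passes only in rows, so rows that repeat a pose let the fingers close. It gives the time, the measured TCP pose, the force, the opening and the grip force at its end, in the units of the state.
- bot.read_state(): the state, without advancing time (a new reading comes with each control period).
- viewer.capture(name): name is "scene" or "top" or "wrist"; returns (picture, depth): 420x560x3 uint8, blue, green, red; 420x560 float32, m along the optical axis (not along the pixel's ray), 0 where there is no reading.
- viewer.camera_info(name): a dict with "fx", "fy", "cx", "cy" (pixels), "world_to_cam" (4x4, takes a point from world to camera coordinates). Camera axes: x right, y down, z forward; pixel columns grow to the right and rows downward; lengths in m; the calibration is good to about 2 mm. A picture is of the moment at which its call begins: read the wrist's pose just before it. camera_info takes no time and is no camera call; for the wrist camera it gives the pose at the moment of the call.
- workorder.hand_in(): hands the job in; it is judged then, once.
Trained networks look in the newest picture that a camera, given by its name, has taken for a name from the list of things; names that differ only in an ending like _2 or _b are one class to them, and where a whole thing is asked for, a point or a joint stands for the part that bears it (a point fixed in the world has none). Each returns a list of dicts, best first, with "p" (0 to 1); they miss things now and then, are a little off and sometimes report something else, mostly with a low value. They report only what shows in the picture. A call takes as long as a camera call. They do not tell look-alikes from the thing itself.
- models.outline_of(camera, thing): "mask" (420x560 bool, what is visible of it).
- models.tip_of(camera, thing): "xyz" ([x, y, z] in m, in world coordinates, good to about 4 mm: a listed point, or the origin of a listed thing).
The state is a dict: "time_s": time; "joint_positions": joint angles; "qvel": joint speeds; "tau": joint torques, N m; "position": TCP position; "tcp_rot": TCP orientation; "force": force on the tool from outside, world axes, zero at the start; "moment": the same for the moment, N m; "opening": opening from 0.0 (shut) to 1.0 (fully open); "grasp_force": force on a finger pad.
Only numpy, scipy, OpenCV 4.12 (cv2) and the standard library are available. Lean on these libraries where they do the work, as an engineer would, in place of code of your own. Each camera call takes 0.05 s, during which the arm holds its last target. There are 200 camera calls.

## Working session

There is one attempt and no reset: what is moved stays moved. The work goes in short steps, Python scripts to look and compute and a shell command to move; the robot and the scene stay as the last step left them, time stands still between calls to the robot, and variables do not carry over. Pictures are saved under pics/ and viewed, at most 10 in all, crops included, and the job is handed in when it is done.

```bash
ls; mkdir -p pics
python3 - <<'E'
from rig import bot, viewer, models
import cv2, numpy as np
for c in ["scene","top"]:
    im,d=viewer.capture(c); cv2.imwrite(f"pics/{c}1.png",im)
    print(c, np.array2string(np.array(viewer.camera_info(c)["world_to_cam"]),precision=3))
    for t in ["shaft","shaft_mid","cradle","stop","bar","bin","oil","wrench"]:
        print(t,[(round(r["p"],2),np.round(r["xyz"],3).tolist()) for r in models.tip_of(c,t)][:4])
print(bot.read_state()["time_s"])
E
```

```text
pics
scene [[-0.112  0.994  0.011  0.11 ]
 [ 0.586  0.075 -0.807 -0.289]
 [-0.802 -0.084 -0.591  1.603]
 [ 0.     0.     0.     1.   ]]
shaft [(0.93, [0.648, -0.39, -0.002]), (0.89, [0.48, -0.27, 0.002])]
shaft_mid [(0.94, [0.589, -0.284, 0.078]), (0.83, [0.649, -0.388, 0.084]), (0.61, [0.483, -0.263, 0.076])]
cradle [(0.84, [0.502, 0.195, -0.003])]
stop [(0.67, [0.504, 0.21, 0.008])]
bar [(0.88, [0.446, -0.179, 0.003])]
bin [(0.69, [0.792, -0.023, 0.002])]
oil [(0.58, [0.726, 0.156, -0.002])]
wrench [(0.63, [0.71, 0.296, -0.005])]
top [[-0.03  -1.     0.003 -0.038]
 [-0.975  0.028 -0.222  0.639]
 [ 0.222 -0.01  -0.975  1.061]
 [ 0.     0.     0.     1.   ]]
shaft [(0.94, [0.595, -0.285, 0.0]), (0.75, [0.65, -0.387, -0.0]), (0.68, [0.483, -0.264, -0.001])]
shaft_mid [(0.87, [0.596, -0.291, 0.083]), (0.59, [0.65, -0.392, 0.082]), (0.59, [0.479, -0.268, 0.076])]
cradle [(0.84, [0.502, 0.191, -0.003])]
stop [(0.6, [0.506, 0.208, 0.011]), (0.29, [0.504, 0.191, -0.003])]
bar [(0.73, [0.445, -0.178, 0.001])]
bin [(0.87, [0.79, -0.017, 0.002])]
oil [(0.77, [0.72, 0.16, 0.0])]
wrench [(0.92, [0.71, 0.294, 0.0])]
0.9
```

View pics/scene1.png

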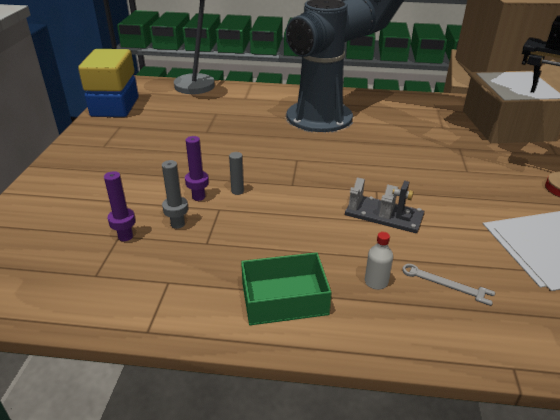

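View pics/top1.png

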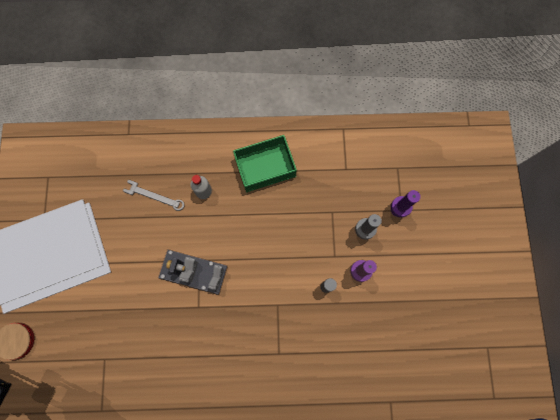

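Scene picture: the grey collared shaft is at (175,195). Its look-alikes are the purple ones at (120,207) and (196,170), and the plain bar at (237,173). By the description I choose (175,195), about (0.594,-0.287). In the top picture the cradle is at (193,272), with the brass plunger and stop at its left (+y) end, so cradle +x points roughly along -y.

```bash
cat > h.py <<'E'
from rig import bot, viewer, models
import cv2, numpy as np
from scipy.spatial.transform import Rotation as Ro
def st():
    s=bot.read_state(); return s,np.array(s["position"]),np.array(s["tcp_rot"]).reshape(3,3)
def goal(p,R,p0=None,R0=None):
    "shift/turn from the current (or given) pose, in tool axes"
    if p0 is None: _,p0,R0=st()
    w=Ro.from_matrix(R0.T@R).as_rotvec(degrees=True)
    print("shift",np.round(R0.T@(np.array(p)-p0),4),"turn",np.round(w,2))
def pts(cam,d,mask,ci=None):
    ci=ci or viewer.camera_info(cam); v,u=np.nonzero(mask&(d>0)); z=d[v,u]
    P=np.c_[(u-ci["cx"])/ci["fx"]*z,(v-ci["cy"])/ci["fy"]*z,z,np.ones(len(z))]
    return (np.linalg.inv(np.array(ci["world_to_cam"]))@P.T).T[:,:3],u,v
def show():
    s,p,R=st(); print("t",round(s["time_s"],2),"p",p.round(4),"z",R[:,2].round(3),"y",R[:,1].round(3),"F",np.round(s["force"],2),"M",np.round(s["moment"],2),"op",round(s["opening"],3),"g",round(s["grasp_force"],1),"q",np.round(s["joint_positions"],1))
E
python3 - <<'E'
from h import *
show(); print(st()[2].round(4))
ci=viewer.camera_info("top"); print(ci["fx"],ci["cx"],ci["cy"]); s=viewer.camera_info("scene"); print(s["fx"])
w=viewer.camera_info("wrist"); _,p,R=st(); C=np.linalg.inv(np.array(w["world_to_cam"])); print("cam in tool",(R.T@(C[:3,3]-p)).round(3)); print((R.T@C[:3,:3]).round(3), w["fx"])
ims=[]
for c in ["top","scene"]:
    im,d=viewer.capture(c)
    m=models.outline_of(c,"cradle")[0]["mask"].copy()
    try: m|=models.outline_of(c,"stop")[0]["mask"]
    except Exception as e: print(e)
    P,u,v=pts(c,d,m)
    lo=P[(P[:,2]>0.006)&(P[:,2]<0.018)]
    (r)=cv2.minAreaRect((lo[:,:2]*1000).astype(np.float32)); print(c,len(lo),r, "z",lo[:,2].mean())
    hi=P[P[:,2]>.06]; print("hi",len(hi),np.c_[hi.mean(0),hi.min(0),hi.max(0)].round(3).tolist())
    ims.append(cv2.resize(im[225:315,140:260] if c=="top" else im[160:250,325:445],(480,360),interpolation=3))
    if c=="scene": ims.append(cv2.resize(im[130:265,85:265],(480,360),interpolation=3))
    if c=="top": ims.append(cv2.resize(im[180:300,300:460],(480,360),interpolation=3))
cv2.imwrite("pics/crops.png",cv2.resize(np.vstack([np.hstack(ims[:2]),np.hstack(ims[2:])]),(800,600)))
E
```

```text
t 0.9 p [0.2672 0.565  0.2335] z [ 0. -0. -1.] y [ 0.428  0.904 -0.   ] F [ 0.41 -0.09 -0.19] M [-0.02  0.02 -0.01] op 0.998 g 0.0 q [ 54.5  30.2  82.1  -0.   67.7 -10.2]
[[-0.904   0.4276  0.    ]
 [ 0.4276  0.904  -0.    ]
 [-0.     -0.     -1.    ]]
429.8615763836653 279.048639996242 212.7093535908469
507.4009155306576
cam in tool [ 0.073 -0.    -0.15 ]
[[ 0.001 -0.964 -0.268]
 [ 1.     0.001  0.   ]
 [ 0.    -0.268  0.964]] 327.2724763038436
top 1137 ((497.05218505859375, 179.6703338623047), (170.80506896972656, 79.98684692382812), 73.23136138916016) z 0.01176582225425173
hi 429 [[0.496, 0.445, 0.529], [0.178, 0.095, 0.233], [0.073, 0.06, 0.097]]
scene 1156 ((497.49517822265625, 178.5269775390625), (169.693115234375, 87.29829406738281), 72.50343322753906) z 0.012055579551250726
hi 413 [[0.506, 0.454, 0.529], [0.182, 0.094, 0.233], [0.073, 0.06, 0.097]]
```

View pics/crops.png

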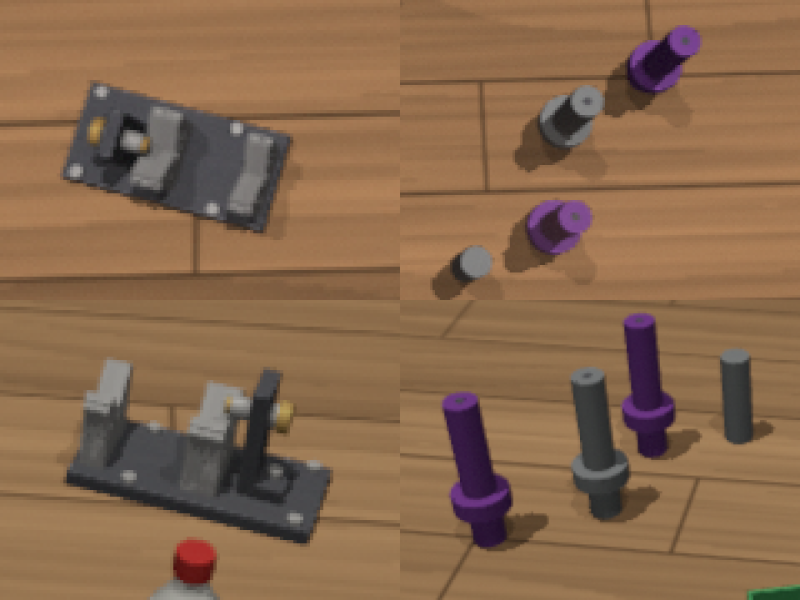

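Crops: the grey collared shaft is confirmed between the two purple ones. The cradle plate is clear, with the stop at the +y end. Next I look at the cradle from above with the wrist camera, on the way to the shaft.

Run:
```python
from h import *
a=np.radians(250); x=np.array([np.cos(a),np.sin(a),0]); z=np.array([0,0,-1.]); R=np.c_[x,np.cross(z,x),z]
goal([.49,.155,.28],R)
```

```text
shift [-0.3767 -0.2754 -0.0465] turn [ -0.    -0.   -95.31]
```

```bash
python3 -m jog '[[1,-0.05,-0.04,-0.0465,0,0,-10.5],[1,-0.095,-0.07,-0.0465,0,0,-21],[1,-0.14,-0.1,-0.0465,0,0,-31.5],[1,-0.185,-0.135,-0.0465,0,0,-42],[1,-0.23,-0.17,-0.0465,0,0,-52.5],[1,-0.275,-0.2,-0.0465,0,0,-63],[1,-0.32,-0.235,-0.0465,0,0,-73.5],[1,-0.35,-0.26,-0.0465,0,0,-84],[1,-0.377,-0.275,-0.0465,0,0,-95],[1,-0.377,-0.275,-0.0465,0,0,-95]]'
python3 - <<'E'
from h import *
show()
im,d=viewer.capture("wrist"); ci=viewer.camera_info("wrist")
cv2.imwrite("pics/w1.png",im); np.save("d1.npy",d)
for t in ["cradle","stop"]:
    r=models.tip_of("wrist",t); print(t,[(round(k["p"],2),np.round(k["xyz"],3).tolist()) for k in r])
m=models.outline_of("wrist","cradle")[0]["mask"]
P,u,v=pts("wrist",d,np.ones_like(m),ci)
near=np.hypot(P[:,0]-.497,P[:,1]-.18)<.13
P=P[near]
lo=P[(P[:,2]>0.008)&(P[:,2]<0.016)]
print(cv2.minAreaRect((lo[:,:2]*1000).astype(np.float32)))
ex=-np.array([np.cos(np.radians(73)),np.sin(np.radians(73))]); ey=np.array([-ex[1],ex[0]])
hi=P[(P[:,2]>.045)&(P[:,2]<.074)]
q=(hi[:,:2]-[.5008,.192])@np.c_[ex,ey]*1000
for a,b in [(-30,-8),(-8,24),(70,97)]:
    k=(q[:,0]>a)&(q[:,0]<b); print(a,b,k.sum(),q[k].min(0).round(1),q[k].max(0).round(1),np.percentile(hi[k][:,2],98).round(4))
    t=k&(hi[:,2]>.066); print("  top",np.percentile(q[t],[2,50,98],axis=0).round(1).tolist())
E
```

```text
time_s: 2.45
position: [0.4922, 0.153, 0.2802]
tcp_rot: [[-0.347, -0.938, 0.001], [-0.938, 0.347, -0.0], [-0.0, -0.001, -1.0]]
force: [-0.5, 0.5, -0.6]
opening: 1.0
grasp_force: 0.0
t 2.45 p [0.4922 0.153  0.2802] z [ 0.001 -0.    -1.   ] y [-0.938  0.347 -0.001] F [-0.51  0.49 -0.63] M [0.11 0.11 0.06] op 1.0 g 0.0 q [   4.8   18.5   94.4   -0.    67.1 -154.8]
cradle [(0.71, [0.501, 0.191, 0.001])]
stop [(0.64, [0.506, 0.209, 0.012]), (0.63, [0.5, 0.194, 0.001])]
((495.4873962402344, 180.90286254882812), (170.29345703125, 80.06596374511719), 73.54530334472656)
-30 -8 158 [-17.9 -20.1] [-8.5 15.7] 0.0739
  top [[-17.6, -19.0], [-16.9, 3.1], [-8.9, 15.1]]
-8 24 1234 [ -7.9 -33. ] [19.8 29.1] 0.0729
  top [[-7.2, -26.9], [2.0, -1.7], [18.8, 23.0]]
70 97 939 [ 74.1 -32.4] [92.5 29.8] 0.0684
  top [[74.5, -26.6], [82.8, 18.6], [91.8, 23.9]]
```

View pics/w1.png

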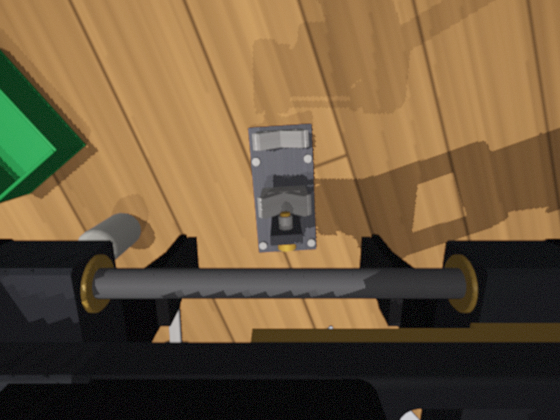

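Wrist view: the cradle is at (283,188), with the stop and brass plunger at its lower end (285,225). The depth data agree on an origin near (0.500,0.192) and an axis angle of about 73.3°. Next I work out reachable tilted grasp and placing poses.

```bash
cat > kin.py <<'E'
import numpy as np
from scipy.optimize import fsolve, least_squares
from scipy.spatial.transform import Rotation as Ro
LO=np.array([-176.69,-43.24,12.49,-82,0,-163.58]);HI=np.array([176.69,126.21,139.97,262,151.66,163.58])
D=[(.6250,.2335,30.224,82.088),(.5155,.2802,18.5,94.4)]
def eq(v):
    L2,L3,c=v; o=[]
    for r,z,a,b in D:
        a,b=np.radians(a),np.radians(a+b); o+=[L2*np.sin(a)+L3*np.sin(b)-r, c+L2*np.cos(a)+L3*np.cos(b)-z]
    return o
s=least_squares(eq,[.44,.44,.0]); L2,L3,C=s.x; LT=.33
def fk(q):
    e=lambda ax,a: Ro.from_euler(ax,a,degrees=True).as_matrix()
    A=e('z',q[0])@e('y',q[1]); B=A@e('y',q[2]); R=B@e('z',q[3])@e('y',q[4])@e('z',q[5]+90)
    p=A@[0,0,L2]+B@[0,0,L3]+R@[0,0,LT]+[0,0,C+LT]
    return p,R
def ik(p,R,n=40):
    best=[];rng=np.random.default_rng(0)
    def f(q):
        a,b=fk(q); return np.r_[(a-p)*10,Ro.from_matrix(b.T@R).as_rotvec()]
    for i in range(n):
        r=least_squares(f,rng.uniform(np.maximum(LO,[-90,-20,60,-82,0,-163]),np.minimum(HI,[90,80,139,262,120,163])),bounds=(LO,HI))
        if r.cost<1e-6 and not any(np.allclose(r.x,b,atol=1) for b in best): best.append(r.x)
    return best
def pickR(haz,al,flip):
    h=np.array([np.cos(np.radians(haz)),np.sin(np.radians(haz)),0]);u=np.array([0,0,1.]);c,s=np.cos(np.radians(al)),np.sin(np.radians(al))
    z=h*c-u*s;x=(h*s+u*c)*(-1 if flip else 1); return np.c_[x,np.cross(z,x),z]
def placeR(haz,al,flip):
    h=np.array([np.cos(np.radians(haz)),np.sin(np.radians(haz)),0]);u=np.array([0,0,1.]);c,s=np.cos(np.radians(al)),np.sin(np.radians(al))
    z=-u*c-h*s;x=(h*c-u*s)*(-1 if flip else 1); return np.c_[x,np.cross(z,x),z]
E
python3 - <<'E'
from kin import *
print(s.x,s.fun.round(4))
sh=np.array([.594,-.287]); ex=-np.array([np.cos(np.radians(73.3)),np.sin(np.radians(73.3))]); O=np.array([.5,.192])
for al in (20,30,40):
  for flip in (0,1):
    for haz in (-116,-100,-85,-70,-130):
        R=pickR(haz,al,flip); p=np.r_[sh,.125]+.008*R[:,2]
        for q in ik(p,R,25): print("pick",al,flip,haz,q.round(0))
    R=placeR(-106.7,al,flip); p=np.r_[O+ex*.134,.07]+.008*R[:,2]
    for q in ik(p,R,25): print("PLACE",al,flip,q.round(0))
E
python3 - <<'E'
from h import *
for c in ["top","scene"]:
    im,d=viewer.capture(c); rs=models.outline_of(c,"shaft")
    for r in rs:
        P,u,v=pts(c,d,r["mask"]); col=im[v,u].mean(0)
        t=P[P[:,2]>.156]; b=P[(P[:,2]>.08)&(P[:,2]<.15)]
        if len(t)>5: print(c,round(r["p"],2),col.round(),"top",len(t),t.mean(0).round(4),(t[:,:2].min(0)/2+t[:,:2].max(0)/2).round(4), "zmax",P[:,2].max().round(4))
E
```

```text
[ 0.58330788  0.35843342 -0.13396289] [ 0.0002  0.0005 -0.0002 -0.0005]
pick 20 0 -116 [  -1.   58.   82.  -59.   90. -126.]
pick 20 0 -100 [   1.   53.   97.  -71.   78. -120.]
pick 20 0 -70 [  -0.   48.  123.  253.   67. -100.]
pick 20 0 -130 [  -4.   62.   68.  -51.  102. -129.]
PLACE 20 0 [ -6.  30. 127.  47.  27. 148.]
pick 20 1 -116 [ -1.  58.  82. -59.  90.  54.]
pick 20 1 -100 [  1.  53.  97. -71.  78.  60.]
pick 20 1 -70 [ -0.  48. 123. 253.  67.  80.]
pick 20 1 -130 [ -4.  62.  68. -51. 102.  51.]
PLACE 20 1 [ -6.  30. 127.  47.  27. -32.]
pick 30 0 -116 [  -3.   53.   83.  -53.   83. -130.]
pick 30 0 -100 [  -1.   49.   97.  -65.   70. -127.]
pick 30 0 -85 [  -1.   45.  109.  -81.   61. -120.]
pick 30 0 -70 [  -3.   42.  120.  258.   55. -110.]
pick 30 0 -130 [  -5.   58.   70.  -46.   95. -131.]
PLACE 30 0 [-12.  32. 129.  65.  34. 125.]
pick 30 1 -116 [ -3.  53.  83. -53.  83.  50.]
pick 30 1 -100 [ -1.  49.  97. -65.  70.  53.]
pick 30 1 -85 [ -1.  45. 109. -81.  61.  60.]
pick 30 1 -70 [ -3.  42. 120. 258.  55.  70.]
pick 30 1 -130 [ -5.  58.  70. -46.  95.  49.]
PLACE
[... 351 characters left out ...]
00 [ -4.  45.  96. -58.  63.  45.]
pick 40 1 -85 [ -4.  41. 107. -72.  52.  49.]
pick 40 1 -130 [ -7.  54.  73. -40.  87.  47.]
PLACE 40 1 [-19.  36. 131.  74.  42. -71.]
top 0.84 [111.  70. 112.] top 139 [ 0.4823 -0.2669  0.1596] [ 0.4823 -0.2671] zmax 0.1648
top 0.65 [95. 96. 99.] top 131 [ 0.5926 -0.2875  0.1593] [ 0.593  -0.2878] zmax 0.1647
top 0.63 [96. 48. 84.] top 130 [ 0.6503 -0.3876  0.1596] [ 0.6507 -0.3882] zmax 0.1637
scene 0.77 [74. 33. 63.] top 91 [ 0.4868 -0.268   0.1601] [ 0.4837 -0.2678] zmax 0.1636
scene 0.76 [73. 33. 63.] top 133 [ 0.6545 -0.3879  0.1601] [ 0.6528 -0.3891] zmax 0.1633
scene 0.68 [67. 69. 69.] top 121 [ 0.5971 -0.2879  0.1602] [ 0.5955 -0.288 ] zmax 0.1629
```

Run:
```python
from h import *
from kin import pickR
a=np.radians(130); x=np.array([np.cos(a),np.sin(a),0]); z=np.array([0,0,-1.]); R=np.c_[x,np.cross(z,x),z]
p=np.array([.61,-.12,.30]); goal(p,R)
R2=pickR(-116,30,1); g=np.array([.5945,-.2877,.125])+R2[:,2]*.008
print(R2.round(3)); goal(g-R2[:,2]*.14,R2,p,R)
```

```text
shift [ 0.217  -0.208  -0.0199] turn [ -0.    0.  119.7]
[[ 0.219  0.899 -0.38 ]
 [ 0.449 -0.438 -0.778]
 [-0.866 -0.    -0.5  ]]
shift [-0.072  -0.0152  0.109 ] turn [ 34.41 -52.98  59.59]
```

```bash
python3 -m jog '[[1,0.02,-0.02,-0.02,0,0,10],[1,0.04,-0.04,-0.02,0,0,20],[1,0.06,-0.055,-0.02,0,0,30],[1,0.08,-0.075,-0.02,0,0,40],[1,0.1,-0.095,-0.02,0,0,50],[1,0.12,-0.115,-0.02,0,0,60],[1,0.14,-0.135,-0.02,0,0,70],[1,0.16,-0.15,-0.02,0,0,80],[1,0.18,-0.17,-0.02,0,0,90],[1,0.2,-0.19,-0.02,0,0,100],[1,0.21,-0.2,-0.02,0,0,110],[1,0.217,-0.208,-0.02,0,0,120]]'
python3 - <<'E'
from h import *
from kin import pickR
show()
R2=pickR(-116,30,1); g=np.array([.5945,-.2877,.125])+R2[:,2]*.008
goal(g-R2[:,2]*.14,R2)
E
```

```text
time_s: 4.35
position: [0.6104, -0.1209, 0.2998]
tcp_rot: [[-0.634, 0.774, -0.0], [0.774, 0.634, 0.0], [0.0, -0.0, -1.0]]
force: [-0.5, -0.0, 0.5]
opening: 1.001
grasp_force: 0.0
t 4.35 p [ 0.6104 -0.1209  0.2998] z [-0.  0. -1.] y [ 0.774  0.634 -0.   ] F [-0.5  -0.04  0.54] M [-0.05 -0.01 -0.05] op 1.001 g 0.0 q [-21.5  26.3  77.9  -0.   75.8 -60.8]
shift [-0.0713 -0.0141  0.1088] turn [ 34.05 -53.13  59.  ]
```

```bash
python3 -m jog '[[1,-0.008,-0.002,0.01,3.8,-5.9,6.55],[1,-0.016,-0.003,0.022,7.6,-11.8,13.1],[1,-0.024,-0.005,0.034,11.3,-17.7,19.7],[1,-0.032,-0.006,0.046,15.1,-23.6,26.2],[1,-0.04,-0.008,0.058,18.9,-29.5,32.8],[1,-0.048,-0.009,0.072,22.7,-35.4,39.3],[1,-0.055,-0.011,0.084,26.5,-41.3,45.9],[1,-0.063,-0.013,0.096,30.3,-47.2,52.4],[1,-0.0713,-0.014,0.109,34.05,-53.1,59],[1,-0.0713,-0.014,0.109,34.05,-53.1,59]]'
python3 - <<'E'
from h import *
from kin import pickR
show()
R2=pickR(-116,30,1); _,p,R=st(); print("rot err",Ro.from_matrix(R.T@R2).as_rotvec(degrees=True).round(2))
im,d=viewer.capture("wrist"); cv2.imwrite("pics/w2.png",im); ci=viewer.camera_info("wrist")
for r in models.outline_of("wrist","shaft"):
    m=r["mask"];P,u,v=pts("wrist",d,m,ci); 
    c=im[v,u].mean(0)
    b=P[(P[:,2]>.075)&(P[:,2]<.15)]; print(round(r["p"],2),c.round(),len(b), len(P) and P.min(0).round(3),len(P) and P.max(0).round(3))
    if len(b)>20 and abs(c[0]-c[1])<15:
        f=lambda x:np.hypot(b[:,0]-x[0],b[:,1]-x[1])-.016
        from scipy.optimize import least_squares
        x=least_squares(f,[.594,-.288],loss="soft_l1",f_scale=.001).x; print("axis",x.round(4)); goal(np.r_[x,.125]+R2[:,2]*.008,R2)
print([(round(k["p"],2),np.round(k["xyz"],3).tolist()) for k in models.tip_of("wrist","shaft_mid")])
E
```

```text
time_s: 5.6
position: [0.6445, -0.1835, 0.1862]
tcp_rot: [[0.21, 0.902, -0.377], [0.454, -0.432, -0.78], [-0.866, -0.007, -0.5]]
force: [0.4, 0.2, -0.7]
opening: 1.0
grasp_force: 0.0
t 5.6 p [ 0.6445 -0.1835  0.1862] z [-0.377 -0.78  -0.5  ] y [ 0.902 -0.432 -0.007] F [ 0.39  0.17 -0.73] M [ 0.46 -0.2  -0.03] op 1.0 g 0.0 q [ -4.9  52.8  67.5 -54.   90.8  35.8]
rot err [0.16 0.02 0.57]
0.95 [105.  44.  89.] 1956 [ 0.562 -1.153 -0.1  ] [ 0.679 -0.358  0.161]
0.87 [94. 94. 94.] 2842 [ 2.500e-01 -1.151e+00  1.000e-03] [ 0.622 -0.258  0.161]
axis [ 0.5934 -0.2875]
shift [-0.0009 -0.0017  0.1411] turn [ 0.34 -0.06  0.3 ]
0.64 [109.  46.  93.] 2574 [ 0.086 -0.729 -0.002] [ 0.602 -0.152  0.181]
[(0.98, [0.48, -0.264, 0.076]), (0.73, [0.594, -0.294, 0.08]), (0.68, [0.651, -0.385, 0.077])]
```

View pics/w2.png

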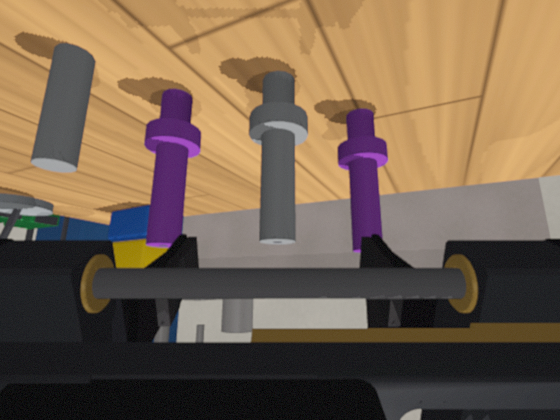

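The grey shaft is centred in the picture at (277,160), between the purple ones at (168,170) and (363,180), and its axis is at (0.5934,-0.2875). I advance 141 mm and close.

```bash
python3 -m jog '[[1,0,-0.0017,0.04,0.3,0,0.3],[1,-0.001,-0.0017,0.08,0.3,0,0.3],[1,-0.001,-0.0017,0.115,0.3,0,0.3],[1,-0.001,-0.0017,0.135,0.3,0,0.3],[1,-0.001,-0.0017,0.141,0.3,0,0.3],[1,-0.001,-0.0017,0.141,0.3,0,0.3],[1,-0.001,-0.0017,0.141,0.3,0,0.3]]'
python3 -c "
from h import *
from kin import pickR
show(); R2=pickR(-116,30,1);goal(np.array([.5934,-.2875,.125])+R2[:,2]*.008,R2)"
```

```text
time_s: 6.62
position: [0.5914, -0.2933, 0.1222]
tcp_rot: [[0.222, 0.899, -0.378], [0.449, -0.438, -0.779], [-0.866, 0.004, -0.501]]
force: [0.1, -0.2, -0.1]
opening: 1.001
grasp_force: 0.0
t 6.62 p [ 0.5914 -0.2933  0.1222] z [-0.378 -0.779 -0.501] y [ 0.899 -0.438  0.004] F [ 0.11 -0.19 -0.08] M [ 0.43 -0.18 -0.02] op 1.001 g 0.0 q [-14.3  54.6  77.  -60.   78.3  41.8]
shift [ 0.0006 -0.0007  0.0013] turn [ 0.12 -0.05 -0.17]
```

```bash
python3 -m jog '[[0,0,-0.0007,0.001,0,0,0],[0,0,-0.0007,0.001,0,0,0],[0,0,-0.0007,0.001,0,0,0],[0,0,-0.0007,0.001,0,0,0],[0,0,-0.0007,0.001,0,0,0],[0,0,-0.0007,0.001,0,0,0]]'; python3 -c "
from h import *
show()"
```

```text
time_s: 7.38
position: [0.5893, -0.2946, 0.1208]
tcp_rot: [[0.221, 0.898, -0.38], [0.449, -0.439, -0.778], [-0.866, 0.002, -0.5]]
force: [0.3, 0.6, 0.0]
opening: 0.402
grasp_force: 0.0
t 7.38 p [ 0.5893 -0.2946  0.1208] z [-0.38  -0.778 -0.5  ] y [ 0.898 -0.439  0.002] F [0.34 0.56 0.03] M [ 0.45 -0.13 -0.05] op 0.402 g 0.0 q [-14.4  54.6  77.2 -60.   78.2  41.9]
```

```bash
python3 -m jog '[[0,0,0,0,0,0,0],[0,0,0,0,0,0,0],[0,0,0,0,0,0,0]]'; python3 -m jog '[[0,-0.003,0,0,0,0,0],[0,-0.01,0,0,0,0,0],[0,-0.02,0,0,0,0,0],[0,-0.02,0,0,0,0,0]]'; python3 -c "
from h import *
show()"
```

```text
time_s: 7.75
position: [0.5893, -0.2946, 0.1209]
tcp_rot: [[0.221, 0.898, -0.379], [0.449, -0.439, -0.778], [-0.866, 0.002, -0.5]]
force: [0.8, 0.3, -0.9]
opening: 0.355
grasp_force: 30.0
time_s: 8.25
position: [0.585, -0.3042, 0.1394]
tcp_rot: [[0.223, 0.898, -0.379], [0.448, -0.44, -0.778], [-0.866, 0.004, -0.501]]
force: [0.2, -0.8, -2.3]
opening: 0.358
grasp_force: 30.0
t 8.25 p [ 0.585  -0.3042  0.1394] z [-0.379 -0.778 -0.501] y [ 0.898 -0.44   0.004] F [ 0.23 -0.76 -2.27] M [ 0.63 -0.29  0.03] op 0.358 g 30.0 q [-15.3  52.9  77.8 -60.3  78.2  40.7]
```

```bash
python3 -m jog '[[0,-0.03,0,-0.017,0,0,0],[0,-0.07,0,-0.04,0,0,0],[0,-0.12,0,-0.07,0,0,0],[0,-0.17,0,-0.1,0,0,0],[0,-0.173,0,-0.1,0,0,0]]'
python3 - <<'E'
from h import *
import kin
from kin import *
s,p,R=st(); show(); q=np.array(s["joint_positions"])
# refit with the pick pose data
data=[([54.46,30.224,82.088,0,67.689,-10.227],[.267,.565,.2335]),([4.8,18.5,94.4,0,67.1,-154.8],[.4922,.153,.2802]),([-21.5,26.3,77.9,0,75.8,-60.8],[.6104,-.1209,.2998]),([-4.9,52.8,67.5,-54,90.8,35.8],[.6445,-.1835,.1862]),([-14.4,54.6,77.2,-60,78.2,41.9],[.5893,-.2946,.1208]),(q,p)]
def f(v):
    kin.L2,kin.L3,kin.C,kin.LT=v; return np.concatenate([kin.fk(a)[0]-b for a,b in data])
r=least_squares(f,[.45,.42,0,.3]); print(r.x,abs(r.fun).max())
f(r.x); print("rotcheck",Ro.from_matrix(kin.fk(q)[1].T@R).magnitude())
ex=np.array([np.cos(np.radians(253.3)),np.sin(np.radians(253.3))]); O=np.array([.5,.192])
for al in (30,):
  R2=placeR(-106.7,al,1)
  for z in (.18,.07):
    P=np.r_[O+ex*.138,z]+.008*R2[:,2]
    for k in kin.ik(P,R2,30): print(z,P.round(4),k.round(1))
P=np.r_[O+ex*.138,.18]+.008*R2[:,2]; goal(P,R2)
E
```

```text
time_s: 8.88
position: [0.5861, -0.3038, 0.3445]
tcp_rot: [[0.231, 0.898, -0.374], [0.445, -0.439, -0.781], [-0.865, 0.014, -0.501]]
force: [-0.5, 0.2, -1.7]
opening: 0.36
grasp_force: 30.0
t 8.88 p [ 0.5861 -0.3038  0.3445] z [-0.374 -0.781 -0.501] y [ 0.898 -0.439  0.014] F [-0.49  0.17 -1.74] M [ 0.7  -0.29  0.05] op 0.36 g 30.0 q [-15.2  38.3  72.2 -58.4  88.3  23.7]
[0.43641432 0.41999918 0.03788244 0.17417241] 0.1090378861522627
rotcheck 4.583886287612544e-16
0.18 [0.4615 0.0637 0.1731] [ -2.6  19.2 116.5  43.1  45.2 -17.2]
0.07 [0.4615 0.0637 0.0631] [ -2.6  32.3 118.7  57.1  35.3 -35.4]
shift [ 0.2831 -0.2756 -0.1544] turn [ -1.83  89.78 -10.25]
```

```bash
python3 -m jog '[[0,0.012,-0.011,-0.006,-0.1,3.5,-0.4],[0,0.03,-0.03,-0.017,-0.2,10,-1.1],[0,0.052,-0.05,-0.028,-0.3,17,-1.9],[0,0.075,-0.073,-0.04,-0.5,24,-2.7],[0,0.098,-0.095,-0.053,-0.6,31,-3.5],[0,0.12,-0.117,-0.065,-0.8,38,-4.3],[0,0.142,-0.138,-0.077,-0.9,45,-5.1],[0,0.164,-0.16,-0.089,-1.1,52,-6],[0,0.186,-0.181,-0.101,-1.2,59,-6.8],[0,0.208,-0.203,-0.113,-1.4,66,-7.6],[0,0.23,-0.224,-0.125,-1.5,73,-8.4],[0,0.252,-0.245,-0.137,-1.7,80,-9.2],[0,0.27,-0.263,-0.147,-1.8,85.5,-9.8],[0,0.28,-0.273,-0.153,-1.8,89,-10.2],[0,0.283,-0.2756,-0.1544,-1.83,89.8,-10.25],[0,0.283,-0.2756,-0.1544,-1.83,89.8,-10.25]]'
python3 - <<'E'
from h import *
from kin import placeR
show(); s,p,R=st(); R2=placeR(-106.7,30,1)
ci=viewer.camera_info("wrist"); im,d=viewer.capture("wrist"); cv2.imwrite("pics/w3.png",im); cv2.imwrite("pics/w3d.png",np.uint8(np.clip(d*400,0,255))); np.save("w3.npy",d)
P,u,v=pts("wrist",d,np.ones(d.shape,bool),ci)
ex=np.array([np.cos(np.radians(253.3)),np.sin(np.radians(253.3))]); ey=np.array([-ex[1],ex[0]]); O=np.array([.5,.192])
Q=np.c_[(P[:,:2]-O)@np.c_[ex,ey],P[:,2]]*1000; np.save("q3.npy",np.c_[Q,u,v])
k=(abs(Q[:,1])<60)&(Q[:,0]>-100)&(Q[:,0]<180)
sh=Q[k&(Q[:,2]>110)&(Q[:,2]<230)]; print("shaft pts",len(sh),sh.min(0).round(),sh.max(0).round())
for a in range(-40,180,20):
    b=sh[(sh[:,0]>=a)&(sh[:,0]<a+20)]
    if len(b)>10: print(a,len(b),"y",np.percentile(b[:,1],[1,50,99]).round(1),"z",np.percentile(b[:,2],[1,50,99]).round(1))
print([(round(k["p"],2),np.round(k["xyz"],3).tolist()) for k in models.tip_of("wrist","shaft")+models.tip_of("wrist","shaft_mid")+models.tip_of("wrist","cradle")])
E
```

```text
time_s: 10.88
position: [0.458, 0.0646, 0.1693]
tcp_rot: [[0.255, 0.958, 0.133], [0.827, -0.288, 0.483], [0.5, -0.013, -0.866]]
force: [-0.5, -0.4, -1.9]
opening: 0.361
grasp_force: 30.0
t 10.88 p [0.458  0.0646 0.1693] z [ 0.133  0.483 -0.866] y [ 0.958 -0.288 -0.013] F [-0.46 -0.36 -1.88] M [-0.62  0.23 -0.03] op 0.361 g 30.0 q [-25.6  26.1 115.7  39.1  51.3 -37.2]
shaft pts 22121 [ 12. -32. 154.] [164.  24. 230.]
0 520 y [-19.5  -4.   11. ] z [176.5 187.6 189.9]
20 1748 y [-19.3  -4.   10.9] z [177.6 187.9 190.5]
40 1560 y [-29.2  -3.6  21.8] z [181.5 198.  202.9]
60 5345 y [-29.8  -3.7  22.2] z [161.  193.6 203.1]
80 2363 y [-19.3  -3.9  11. ] z [178.7 189.3 192. ]
100 2653 y [-19.4  -3.8  11.1] z [178.8 189.8 192.6]
120 4132 y [-28.9  -3.8  21.8] z [166.  189.5 197.2]
140 3160 y [-23.8  -3.7  17.4] z [181.4 193.4 228.4]
160 640 y [-23.8  -4.1  16.9] z [181.3 191.7 209.6]
[(0.62, [0.492, 0.183, 0.179]), (0.59, [0.47, 0.104, 0.178])]
```

View pics/w3.png

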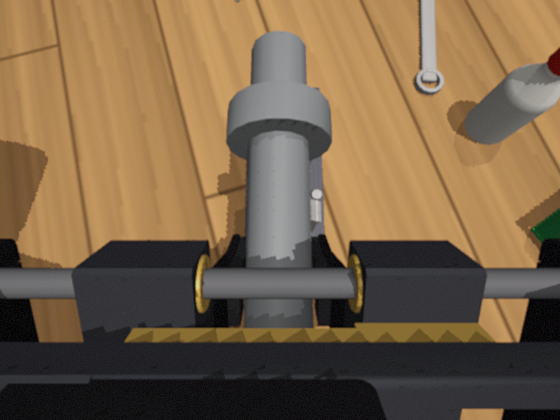

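The shaft is held level (foot end drooping about 1.5°) and parallel to the Vs, about 3 mm to one side, with its foot at about 12 mm. I correct these, lower to about 10 mm above the seat and look again.

```bash
python3 -m jog '[[0,-0.004,0.0032,0.012,0,1,0],[0,-0.014,0.004,0.029,0,1,0],[0,-0.026,0.004,0.05,0,1,0],[0,-0.036,0.0044,0.067,0,1,0],[0,-0.043,0.0044,0.08,0,1,0],[0,-0.046,0.0044,0.084,0,1,0],[0,-0.046,0.0044,0.084,0,1,0]]'
cat > look.py <<'E'
from h import *
import sys
show()
n=sys.argv[1]
ex=np.array([np.cos(np.radians(253.3)),np.sin(np.radians(253.3))]); ey=np.array([-ex[1],ex[0]]); O=np.array([.5,.192])
s,p,R=st(); g=p-.008*R[:,2]; print("grasp in cradle",np.round(np.r_[(g[:2]-O)@ex,(g[:2]-O)@ey,g[2]]*1000,1))
for c in sys.argv[2:]:
    ci=viewer.camera_info(c); im,d=viewer.capture(c); cv2.imwrite(f"pics/{n}_{c}.png",im)
    P,u,v=pts(c,d,np.ones(d.shape,bool),ci)
    Q=np.c_[(P[:,:2]-O)@np.c_[ex,ey],P[:,2]]*1000
    k=(abs(Q[:,1])<35)&(Q[:,0]>-30)&(Q[:,0]<185)&(Q[:,2]>20); Q=Q[k]
    lo=Q[(Q[:,2]>12)]
    for a,b in [(-30,-16),(-16,-8),(-8,0),(0,10),(10,20),(20,30),(30,40),(40,50),(50,60),(60,70),(70,80),(80,90),(90,105),(105,120),(120,135),(135,150),(150,180)]:
        t=Q[(Q[:,0]>=a)&(Q[:,0]<b)&(abs(Q[:,1])<22)]
        if len(t)>10:
            h=np.percentile(t[:,2],97); w=t[t[:,2]>h-4]
            print(c,a,len(t),"top z",h.round(1),"ymid",np.median(w[:,1]).round(1),"x",t[:,0].min().round(1),t[:,0].max().round(1))
E
python3 look.py l1 wrist scene top
```

```text
time_s: 11.95
position: [0.4623, 0.066, 0.074]
tcp_rot: [[0.252, 0.958, 0.139], [0.818, -0.288, 0.497], [0.516, -0.011, -0.856]]
force: [0.3, 0.1, -2.0]
opening: 0.354
grasp_force: 30.0
t 11.95 p [0.4623 0.066  0.074 ] z [ 0.139  0.497 -0.856] y [ 0.958 -0.288 -0.011] F [ 0.33  0.1  -2.04] M [-0.57  0.24 -0.05] op 0.354 g 30.0 q [-25.8  38.9 118.5  50.9  40.9 -53.5]
grasp in cradle [135.6   0.2  80.9]
wrist -30 1730 top z 88.0 ymid -1.0 x -19.1 -16.0
wrist -16 256 top z 77.8 ymid -0.5 x -16.0 -8.1
wrist -8 119 top z 76.9 ymid 0.1 x -7.9 -0.0
wrist 0 220 top z 68.4 ymid 18.4 x 0.0 9.9
wrist 10 992 top z 96.5 ymid -0.2 x 10.0 20.0
wrist 20 858 top z 96.6 ymid -0.2 x 20.0 30.0
wrist 30 884 top z 96.8 ymid -0.2 x 30.0 40.0
wrist 40 132 top z 97.0 ymid -0.9 x 40.0 42.8
wrist 50 1417 top z 108.9 ymid -0.0 x 50.2 60.0
wrist 60 1712 top z 109.0 ymid 0.0 x 60.0 70.0
wrist 70 3018 top z 107.1 ymid -0.4 x 70.0 80.0
wrist 80 1459 top z 97.1 ymid -0.1 x 80.0 90.0
wrist 90 2079 top z 97.3 ymid -0.1 x 90.0 105.0
wrist 105 2107 top z 97.4 ymid -0.1 x 105.0 120.0
wrist 120 3119 top z 148.0 ymid -19.6
[... 345 characters left out ...]
ne 20 69 top z 99.1 ymid 3.7 x 20.2 29.8
scene 30 60 top z 98.8 ymid 5.2 x 30.1 39.8
scene 40 64 top z 98.5 ymid 2.6 x 40.1 50.0
scene 50 84 top z 110.9 ymid 3.1 x 50.1 59.7
scene 60 49 top z 111.7 ymid 8.1 x 60.0 69.8
scene 70 85 top z 109.5 ymid 7.7 x 70.1 80.0
scene 80 73 top z 98.2 ymid 4.3 x 80.1 89.8
scene 90 98 top z 100.6 ymid 5.0 x 90.0 105.0
scene 105 87 top z 100.0 ymid 4.4 x 105.2 119.6
scene 120 88 top z 120.1 ymid -21.0 x 120.2 135.0
scene 135 146 top z 161.3 ymid -18.4 x 135.1 149.9
scene 150 303 top z 198.0 ymid -1.3 x 150.2 180.0
top 120 250 top z 782.7 ymid -14.3 x 124.0 134.9
top 135 688 top z 782.9 ymid -12.1 x 135.0 150.0
top 150 1380 top z 783.1 ymid -13.8 x 150.0 179.9
```

The shaft is aligned to within 0.3 mm in y and level to 0.5°, with the collar at 50–70 mm in the gap. I creep down.

```bash
python3 -m jog '[[0,-0.0015,0,0.0025,0,0,0],[0,-0.0028,0,0.0047,0,0,0],[0,-0.0039,0,0.0064,0,0,0],[0,-0.0045,0,0.0075,0,0,0],[0,-0.0045,0,0.0075,0,0,0]]'; python3 look.py l2 wrist | grep -v "wrist 1[2-5]"
```

```text
time_s: 12.72
position: [0.4618, 0.0662, 0.0651]
tcp_rot: [[0.252, 0.958, 0.138], [0.818, -0.288, 0.498], [0.516, -0.012, -0.856]]
force: [-0.2, -0.2, -1.5]
opening: 0.356
grasp_force: 30.0
t 12.72 p [0.4618 0.0662 0.0651] z [ 0.138  0.498 -0.856] y [ 0.958 -0.288 -0.012] F [-0.16 -0.18 -1.54] M [-0.67  0.22  0.02] op 0.356 g 30.0 q [-25.8  40.1 118.7  52.2  40.1 -55.2]
grasp in cradle [135.6  -0.4  71.9]
wrist -30 1386 top z 79.2 ymid -1.0 x -19.1 -16.0
wrist -16 293 top z 77.3 ymid -0.4 x -16.0 -8.0
wrist -8 478 top z 77.0 ymid -0.4 x -8.0 -0.0
wrist 0 264 top z 68.3 ymid 18.2 x 0.0 10.0
wrist 10 1218 top z 87.3 ymid -0.3 x 10.1 20.0
wrist 20 857 top z 87.6 ymid -0.8 x 20.0 30.0
wrist 30 872 top z 87.7 ymid -0.8 x 30.0 40.0
wrist 40 138 top z 88.2 ymid -1.3 x 40.0 43.2
wrist 50 1428 top z 99.9 ymid -0.6 x 50.3 60.0
wrist 60 1724 top z 100.0 ymid -0.6 x 60.0 70.0
wrist 70 2996 top z 98.1 ymid -0.6 x 70.0 80.0
wrist 80 1543 top z 88.1 ymid -0.7 x 80.0 90.0
wrist 90 2176 top z 88.4 ymid -0.7 x 90.0 105.0
wrist 105 2128 top z 88.4 ymid -0.6 x 105.0 120.0
```

```bash
python3 -m jog '[[0,-0.0003,0,0.0004,0,0,0],[0,-0.0005,0,0.0009,0,0,0],[0,-0.0005,0,0.0009,0,0,0]]'; python3 -c "
from h import *
show()";  python3 -m jog '[[0,-0.0002,0,0.0004,0,0,0],[0,-0.0004,0,0.0006,0,0,0],[0,-0.0004,0,0.0006,0,0,0]]'; python3 look.py l3 wrist | grep -v "wrist 1[2-5]"
```

```text
time_s: 13.15
position: [0.4619, 0.0662, 0.0642]
tcp_rot: [[0.252, 0.958, 0.139], [0.818, -0.288, 0.498], [0.516, -0.012, -0.856]]
force: [-0.8, 0.9, -1.8]
opening: 0.356
grasp_force: 30.0
t 13.15 p [0.4619 0.0662 0.0642] z [ 0.139  0.498 -0.856] y [ 0.958 -0.288 -0.012] F [-0.82  0.87 -1.8 ] M [-0.61  0.23  0.  ] op 0.356 g 30.0 q [-25.8  40.3 118.7  52.3  40.  -55.4]
time_s: 13.52
position: [0.4618, 0.0662, 0.0634]
tcp_rot: [[0.252, 0.958, 0.139], [0.818, -0.288, 0.498], [0.516, -0.012, -0.856]]
force: [-1.0, 1.3, -2.9]
opening: 0.36
grasp_force: 30.0
t 13.53 p [0.4618 0.0662 0.0634] z [ 0.139  0.498 -0.856] y [ 0.958 -0.288 -0.012] F [-1.02  1.33 -2.91] M [-0.63  0.2  -0.02] op 0.36 g 30.0 q [-25.8  40.4 118.7  52.4  39.9 -55.5]
grasp in cradle [135.6  -0.3  70.3]
wrist -30 1306 top z 77.6 ymid -1.5 x -19.1 -16.0
wrist -16 298 top z 77.0 ymid -0.4 x -16.0 -8.0
wrist -8 526 top z 76.8 ymid -0.4 x -8.0 -0.0
wrist 0 300 top z 74.3 ymid -0.9 x 0.0 10.0
wrist 10 1258 top z 85.8 ymid -0.8 x 10.1 20.0
wrist 20 848 top z 86.1 ymid -0.8 x 20.0 30.0
wrist 30 881 top z 86.1 ymid -0.7 x 30.0 40.0
wrist 40 133 top z 86.4 ymid -1.3 x 40.0 42.9
wrist 50 1416 top z 98.2 ymid -0.1 x 50.3 60.0
wrist 60 1724 top z 98.3 ymid -0.5 x 60.0 70.0
wrist 70 2991 top z 96.6 ymid -1.0 x 70.0 80.0
wrist 80 1566 top z 86.5 ymid -0.7 x 80.0 90.0
wrist 90 2189 top z 86.7 ymid -0.6 x 90.0 105.0
wrist 105 2113 top z 86.9 ymid -0.6 x 105.0 120.0
```

```bash
for i in 1 2; do python3 -m jog '[[0,-0.00015,0,0.00025,0,0,0],[0,-0.00026,0,0.00043,0,0,0],[0,-0.00026,0,0.00043,0,0,0]]' >/dev/null; python3 -c "
from h import *
show()"; done
```

```text
t 13.95 p [0.4618 0.0662 0.0629] z [ 0.139  0.498 -0.856] y [ 0.958 -0.288 -0.012] F [ 0.21 -0.31 -1.43] M [-0.6   0.16 -0.01] op 0.352 g 30.0 q [-25.8  40.4 118.7  52.5  39.8 -55.6]
t 14.32 p [0.4618 0.0662 0.0624] z [ 0.139  0.498 -0.856] y [ 0.958 -0.288 -0.012] F [ 0.79 -0.38 -2.32] M [-0.64  0.2   0.01] op 0.359 g 30.0 q [-25.8  40.5 118.8  52.6  39.8 -55.7]
```

```bash
for i in 1 2; do python3 -m jog '[[0,-0.00015,0,0.00025,0,0,0],[0,-0.00026,0,0.00043,0,0,0],[0,-0.00026,0,0.00043,0,0,0]]' >/dev/null; python3 -c "
from h import *
show()"; done; python3 look.py l4 wrist | grep -v "wrist 1[2-5]"
```

```text
t 14.7 p [0.4619 0.0662 0.0619] z [ 0.139  0.498 -0.856] y [ 0.958 -0.288 -0.012] F [ 0.58 -0.2  -2.12] M [-0.66  0.2   0.02] op 0.355 g 30.0 q [-25.8  40.6 118.8  52.6  39.8 -55.8]
t 15.07 p [0.4619 0.0662 0.0615] z [ 0.139  0.498 -0.856] y [ 0.958 -0.288 -0.012] F [ 0.13  1.03 -1.53] M [-0.62  0.15 -0.05] op 0.352 g 30.0 q [-25.8  40.6 118.8  52.7  39.7 -55.9]
t 15.07 p [0.4619 0.0662 0.0615] z [ 0.139  0.498 -0.856] y [ 0.958 -0.288 -0.012] F [ 0.13  1.03 -1.53] M [-0.62  0.15 -0.05] op 0.352 g 30.0 q [-25.8  40.6 118.8  52.7  39.7 -55.9]
grasp in cradle [135.6  -0.3  68.3]
wrist -30 1188 top z 75.8 ymid -3.2 x -19.3 -16.0
wrist -16 293 top z 77.0 ymid -0.3 x -16.0 -8.0
wrist -8 564 top z 76.9 ymid -0.8 x -8.0 -0.0
wrist 0 328 top z 74.3 ymid 0.3 x 0.0 10.0
wrist 10 1299 top z 84.7 ymid -0.7 x 10.1 20.0
wrist 20 876 top z 84.9 ymid -0.7 x 20.0 30.0
wrist 30 890 top z 84.9 ymid -0.7 x 30.0 40.0
wrist 40 155 top z 85.2 ymid -0.7 x 40.0 43.0
wrist 50 1424 top z 96.9 ymid -0.5 x 50.5 60.0
wrist 60 1727 top z 97.0 ymid -0.9 x 60.0 70.0
wrist 70 3009 top z 95.4 ymid -0.5 x 70.0 80.0
wrist 80 1599 top z 84.9 ymid -0.6 x 80.0 90.0
wrist 90 2241 top z 84.9 ymid -0.6 x 90.0 105.0
wrist 105 2116 top z 85.1 ymid -0.5 x 105.0 120.0
```

```bash
for i in 1 2; do python3 -m jog '[[0,-0.00015,0,0.00025,0,0,0],[0,-0.00026,0,0.00043,0,0,0],[0,-0.00026,0,0.00043,0,0,0]]' >/dev/null; python3 -c "
from h import *
show()"; done; python3 look.py l5 wrist | grep -v "wrist 1[2-5]"|cut -c1-60
```

```text
t 15.5 p [0.4619 0.0662 0.061 ] z [ 0.139  0.498 -0.856] y [ 0.958 -0.288 -0.012] F [ 0.02 -0.36 -0.25] M [-0.53  0.13 -0.06] op 0.355 g 30.0 q [-25.8  40.7 118.8  52.8  39.7 -56. ]
t 15.88 p [0.4619 0.0661 0.0605] z [ 0.139  0.497 -0.856] y [ 0.958 -0.288 -0.012] F [-0.08 -1.28  0.96] M [-0.45  0.05 -0.15] op 0.358 g 30.0 q [-25.8  40.8 118.8  52.9  39.6 -56.1]
t 15.88 p [0.4619 0.0661 0.0605] z [ 0.139  0.497 -0.856] y 
grasp in cradle [135.7  -0.2  67.3]
wrist -30 1080 top z 74.7 ymid -5.4 x -19.3 -16.0
wrist -16 294 top z 77.1 ymid -0.7 x -16.0 -8.0
wrist -8 559 top z 76.8 ymid -0.7 x -8.0 -0.0
wrist 0 312 top z 73.6 ymid 1.0 x 0.0 10.0
wrist 10 1273 top z 85.9 ymid -0.6 x 10.0 20.0
wrist 20 899 top z 85.8 ymid -0.6 x 20.0 30.0
wrist 30 935 top z 85.7 ymid -0.6 x 30.0 40.0
wrist 40 206 top z 85.9 ymid -1.0 x 40.0 43.7
wrist 50 1361 top z 97.3 ymid -0.4 x 51.2 60.0
wrist 60 1769 top z 97.2 ymid -0.4 x 60.0 70.0
wrist 70 3104 top z 95.9 ymid -0.4 x 70.0 80.0
wrist 80 1609 top z 84.8 ymid -0.5 x 80.0 90.0
wrist 90 2294 top z 84.7 ymid -0.5 x 90.0 105.0
wrist 105 2134 top z 84.5 ymid -0.5 x 105.0 120.0
```

The shaft touched down at about z=0.061 and the last step tipped it slightly. I raise 0.8 mm, open a little so it settles by gravity, and check.

```bash
python3 -m jog '[[0,0.0004,0,-0.0007,0,0,0],[0,0.0004,0,-0.0007,0,0,0],[0.42,0.0004,0,-0.0007,0,0,0],[0.5,0.0004,0,-0.0007,0,0,0],[0.5,0.0004,0,-0.0007,0,0,0]]'; python3 look.py l6 wrist | grep -v "wrist 1[2-5]"|cut -c1-60; python3 -c "
from h import *
show()"
```

```text
time_s: 16.55
position: [0.4615, 0.0664, 0.0613]
tcp_rot: [[0.252, 0.958, 0.138], [0.818, -0.287, 0.498], [0.517, -0.013, -0.856]]
force: [-0.1, 0.1, 0.2]
opening: 0.487
grasp_force: 0.0
t 16.55 p [0.4615 0.0664 0.0613] z [ 0.138  0.498 -0.856] y 
grasp in cradle [135.5  -0.7  68.1]
wrist -30 1184 top z 75.5 ymid -3.4 x -19.1 -16.0
wrist -16 295 top z 77.0 ymid -0.8 x -16.0 -8.0
wrist -8 581 top z 76.8 ymid -0.5 x -8.0 -0.0
wrist 0 320 top z 74.3 ymid 0.1 x 0.0 10.0
wrist 10 1305 top z 84.6 ymid -0.1 x 10.0 20.0
wrist 20 873 top z 84.9 ymid -0.7 x 20.0 30.0
wrist 30 888 top z 84.9 ymid -0.6 x 30.0 40.0
wrist 40 159 top z 85.2 ymid -0.1 x 40.0 42.8
wrist 50 1422 top z 96.7 ymid -0.5 x 50.5 60.0
wrist 60 1726 top z 96.8 ymid -0.0 x 60.0 70.0
wrist 70 3032 top z 95.3 ymid -0.5 x 70.0 80.0
wrist 80 1595 top z 84.7 ymid -0.1 x 80.0 90.0
wrist 90 2253 top z 84.8 ymid -0.6 x 90.0 105.0
wrist 105 2052 top z 84.8 ymid -0.6 x 105.0 120.0
t 16.6 p [0.4616 0.0664 0.0613] z [ 0.138  0.498 -0.856] y [ 0.958 -0.287 -0.012] F [ 0.34  0.76 -0.09] M [-0.34  0.07 -0.01] op 0.49 g 0.0 q [-25.8  40.7 118.8  52.7  39.7 -55.9]
```

It is seated flat. I re-grip, then push along the Vs.

```bash
cat > f.py <<'E'
from h import *
s,p,R=st(); e=np.array([.2874,.9578,0]); print("t",round(s["time_s"],2),"push N",round(-e@np.array(s["force"]),2),"F",np.round(s["force"],2),"s mm",round(e@(p-[.4616,.0664,.0613])*1000,2),"z",p[2].round(4),"grip",s["grasp_force"])
E
python3 -m jog '[[0,0,0,0,0,0,0],[0,0,0,0,0,0,0],[0,0,0,0,0,0,0],[0,0,0,0,0,0,0]]' >/dev/null; python3 f.py
python3 -m jog '[[0,0.0009,0,0.0005,0,0,0],[0,0.0017,0,0.001,0,0,0],[0,0.0017,0,0.001,0,0,0]]' >/dev/null; python3 f.py
python3 -m jog '[[0,0.0009,0,0.0005,0,0,0],[0,0.0017,0,0.001,0,0,0],[0,0.0017,0,0.001,0,0,0]]' >/dev/null; python3 f.py
```

```text
t 17.1 push N -0.27 F [ 0.54  0.11 -0.38] s mm -0.15 z 0.0612 grip 30.000606067478657
t 17.48 push N 1.6 F [-0.6  -1.49 -0.34] s mm 1.81 z 0.0612 grip 29.999405331909657
t 17.85 push N 0.01 F [ 0.4  -0.13 -0.27] s mm 3.92 z 0.0613 grip 29.999531283974648
```

```bash
for i in 1 2 3 4 5; do python3 -m jog '[[0,0.0005,0,0.0003,0,0,0],[0,0.00086,0,0.00052,0,0,0]]' >/dev/null; python3 f.py; done
```

```text
t 18.1 push N 1.84 F [-0.49 -1.77  0.58] s mm 4.79 z 0.0613 grip 29.99919231981039
t 18.35 push N 2.4 F [ 1.   -2.8   1.06] s mm 5.85 z 0.0613 grip 29.99914526939392
t 18.6 push N 2.27 F [-0.27 -2.29  0.39] s mm 6.83 z 0.0613 grip 29.999151807278395
t 18.85 push N 1.42 F [ 0.58 -1.65  0.51] s mm 7.84 z 0.0613 grip 29.999087769538164
t 19.1 push N 0.53 F [ 0.72 -0.77  0.17] s mm 8.84 z 0.0613 grip 29.998995792120695
```

```bash
for i in 1 2 3 4 5; do python3 -m jog '[[0,0.0005,0,0.0003,0,0,0],[0,0.00086,0,0.00052,0,0,0]]' >/dev/null; python3 f.py; done; python3 look.py l7 wrist | grep -v "wrist 1[2-5]"|cut -c1-60
```

```text
t 19.35 push N 1.52 F [ 0.34 -1.69  0.59] s mm 9.76 z 0.0613 grip 29.998374804854393
t 19.6 push N 2.86 F [-0.23 -2.92  1.54] s mm 10.69 z 0.0613 grip 29.99813759699464
t 19.85 push N 4.17 F [-0.62 -4.17  1.  ] s mm 11.66 z 0.0612 grip 29.9975080601871
t 20.1 push N 6.61 F [-1.72 -6.38  2.5 ] s mm 12.63 z 0.0612 grip 29.996854551136494
t 20.35 push N 11.92 F [ -4.72 -11.03   5.44] s mm 12.88 z 0.0611 grip 29.993531797081232
t 20.35 p [0.4657 0.0786 0.0611] z [ 0.139  0.495 -0.857] y 
grasp in cradle [122.6  -0.2  68. ]
wrist -30 1879 top z 86.8 ymid -0.7 x -19.1 -16.0
wrist -16 248 top z 79.9 ymid -0.2 x -16.0 -8.5
wrist -8 264 top z 84.5 ymid -0.9 x -5.6 -0.0
wrist 0 1176 top z 84.9 ymid -0.6 x 0.0 10.0
wrist 10 1208 top z 84.7 ymid -0.1 x 10.0 20.0
wrist 20 802 top z 84.9 ymid -0.1 x 20.0 29.9
wrist 30 240 top z 96.6 ymid -1.8 x 30.1 40.0
wrist 40 1679 top z 96.8 ymid -0.4 x 40.0 50.0
wrist 50 3306 top z 96.5 ymid -0.4 x 50.0 60.0
wrist 60 1138 top z 84.9 ymid -0.5 x 60.0 70.0
wrist 70 1451 top z 84.7 ymid -0.5 x 70.0 80.0
wrist 80 1708 top z 84.6 ymid -0.5 x 80.0 90.0
wrist 90 2367 top z 84.7 ymid -0.5 x 90.0 105.0
wrist 105 2909 top z 84.9 ymid -0.5 x 105.0 120.0
```

The plunger has bottomed: force rose to 11.9 N and motion stopped at 12.9 mm. I hold briefly, then release.

```bash
python3 -m jog '[[0,0,0,0,0,0,0]]' >/dev/null; python3 f.py
```

```text
t 20.52 push N 9.13 F [-2.11 -8.9   4.77] s mm 12.87 z 0.0611 grip 29.9951434135437
```

```bash
python3 -m jog '[[0,0.00015,0,0.0001,0,0,0]]' >/dev/null; python3 f.py; python3 -m jog '[[0,0,0,0,0,0,0]]' >/dev/null; python3 f.py
```

```text
t 20.65 push N 11.63 F [ -3.94 -10.96   6.35] s mm 12.88 z 0.0611 grip 29.993946813046932
t 20.77 push N 10.5 F [-3.78 -9.83  4.81] s mm 12.89 z 0.0611 grip 29.994516726583242
```

```bash
python3 -m jog '[[0,-0.0003,0,-0.0002,0,0,0],[0.4,-0.0003,0,-0.0002,0,0,0],[0.5,-0.0003,0,-0.0002,0,0,0],[0.7,-0.0003,0,-0.0002,0,0,0],[0.8,-0.0003,0,-0.0002,0,0,0],[0.8,-0.0003,0,-0.0002,0,0,0],[0.8,-0.0003,0,-0.0002,0,0,0]]'; python3 -m jog '[[0.8,0,0,-0.01,0,0,0],[0.8,0,0,-0.03,0,0,0],[0.8,0,0,-0.06,0,0,0],[0.8,0,0,-0.09,0,0,0],[0.8,0,0,-0.1,0,0,0],[0.8,0,0,-0.1,0,0,0]]';python3 look.py l8 wrist scene | cut -c1-75; python3 -c "
import cv2,numpy as np
a=cv2.imread('pics/l8_wrist.png');b=cv2.imread('pics/l8_scene.png')[150:255,320:460]
cv2.imwrite('pics/l8.png',np.hstack([cv2.resize(a,(400,300)),cv2.resize(b,(400,300),interpolation=3)]))"
```

```text
time_s: 21.65
position: [0.4658, 0.0795, 0.0613]
tcp_rot: [[0.252, 0.958, 0.139], [0.818, -0.287, 0.498], [0.516, -0.012, -0.856]]
force: [-0.3, -0.2, -0.1]
opening: 0.786
grasp_force: 0.0
time_s: 22.4
position: [0.4521, 0.0293, 0.1473]
tcp_rot: [[0.252, 0.957, 0.14], [0.819, -0.288, 0.497], [0.516, -0.01, -0.857]]
force: [-0.5, 0.2, -0.9]
opening: 0.797
grasp_force: 0.0
t 22.4 p [0.4521 0.0293 0.1473] z [ 0.14   0.497 -0.857] y [ 0.957 -0.288 -
grasp in cradle [173.8   1.  154.2]
wrist -30 1504 top z 93.2 ymid -1.2 x -29.6 -16.0
wrist -16 146 top z 77.3 ymid -0.5 x -16.0 -8.0
wrist -8 90 top z 77.4 ymid -0.5 x -8.0 -0.0
wrist 0 494 top z 84.8 ymid -0.4 x 0.0 10.0
wrist 10 576 top z 84.7 ymid -0.4 x 10.0 20.0
wrist 20 383 top z 84.9 ymid -0.4 x 20.0 30.0
wrist 30 61 top z 93.4 ymid -0.3 x 30.0 40.0
wrist 40 612 top z 97.0 ymid -0.2 x 40.0 50.0
wrist 50 1123 top z 96.6 ymid -0.2 x 50.0 60.0
wrist 60 671 top z 93.4 ymid 0.5 x 60.0 70.0
wrist 70 565 top z 84.6 ymid -0.3 x 70.0 80.0
wrist 80 651 top z 84.8 ymid -0.3 x 80.0 90.0
wrist 90 949 top z 84.8 ymid -0.3 x 90.0 105.0
wrist 105 788
[... 249 characters left out ...]
 z 93.8 ymid 5.7 x -16.0 -8.2
scene -8 68 top z 78.0 ymid 3.7 x -8.0 -0.2
scene 0 67 top z 87.5 ymid 5.1 x 0.1 9.9
scene 10 58 top z 86.3 ymid 4.0 x 10.1 20.0
scene 20 60 top z 86.2 ymid 3.1 x 20.1 29.9
scene 30 63 top z 86.3 ymid 5.9 x 30.1 39.9
scene 40 81 top z 99.1 ymid 5.1 x 40.2 50.0
scene 50 50 top z 99.2 ymid 4.9 x 50.0 59.8
scene 60 44 top z 96.8 ymid 5.5 x 60.1 69.9
scene 70 101 top z 87.0 ymid 4.7 x 70.0 79.9
scene 80 53 top z 86.6 ymid 3.6 x 80.2 90.0
scene 90 85 top z 86.2 ymid 4.9 x 90.0 104.9
scene 105 90 top z 86.9 ymid 3.2 x 105.0 119.9
scene 120 85 top z 85.9 ymid 4.2 x 120.0 134.8
scene 135 88 top z 86.9 ymid 4.0 x 135.1 149.9
scene 150 65 top z 87.1 ymid 4.0 x 150.1 179.5
```

View pics/l8.png

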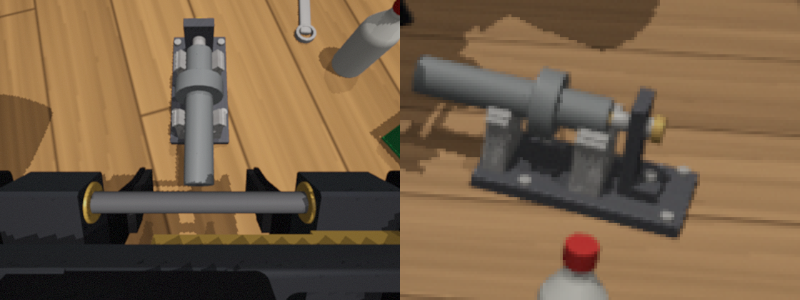

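Run:
```python
from h import *
ex=np.array([np.cos(np.radians(253.3)),np.sin(np.radians(253.3))]); ey=np.array([-ex[1],ex[0]]); O=np.array([.5,.192])
ci=viewer.camera_info("wrist"); im,d=viewer.capture("wrist")
P,u,v=pts("wrist",d,np.ones(d.shape,bool),ci); Q=np.c_[(P[:,:2]-O)@np.c_[ex,ey],P[:,2]]*1000
k=abs(Q[:,1])<5
a=Q[k&(Q[:,2]>80)&(Q[:,2]<88)&(Q[:,0]>-14)&(Q[:,0]<180)]; print("shaft x",a[:,0].min(),a[:,0].max())
c=Q[k&(Q[:,2]>93)&(Q[:,2]<99)&(Q[:,0]>10)&(Q[:,0]<90)]; print("collar x",np.percentile(c[:,0],[0,1,99,100]).round(1))
t=Q[k&(Q[:,0]>-16)&(Q[:,0]<4)&(Q[:,2]>60)&(Q[:,2]<90)]; t=t[np.argsort(t[:,0])]; print(t[::4].round(1).tolist())
show()
```

```text
shaft x -0.4907119487780417 159.9632375940378
collar x [40.1 40.6 60.3 60.4]
[[-16.0, -2.5, 75.9], [-15.5, 4.4, 75.1], [-15.2, 3.5, 75.6], [-14.5, 0.1, 77.6], [-14.4, 0.1, 76.5], [-14.2, -1.6, 76.7], [-13.7, -3.4, 76.1], [-13.5, 2.6, 76.3], [-13.3, -2.5, 76.7], [-12.8, 0.1, 76.0], [-12.4, -4.2, 75.3], [-12.0, -3.4, 75.7], [-11.7, -3.4, 74.9], [-11.5, -4.2, 75.2], [-10.6, 2.6, 77.3], [-10.4, 3.5, 75.2], [-10.0, -2.5, 76.9], [-9.4, 2.6, 76.4], [-9.3, -1.6, 77.8], [-9.0, 4.3, 75.7], [-8.8, 0.9, 75.9], [-8.7, 4.3, 74.7], [-8.3, -1.7, 75.3], [-7.7, 3.5, 74.7], [-7.4, 0.9, 76.4], [-6.7, 1.8, 75.9], [-6.2, -0.8, 76.6], [-0.4, 4.3, 82.5], [0.9, 3.4, 84.1], [1.2, 3.4, 83.3], [1.4, -4.0, 84.9], [1.6, -1.5, 85.1], [1.9, -4.0, 84.3], [2.3, -4.8, 83.6], [2.5, -0.7, 83.8], [3.2, 4.2, 84.6], [3.4, 0.9, 83.6], [3.6, 4.2, 83.9], [4.0, 1.8, 84.4]]
t 22.55 p [0.4514 0.0303 0.1463] z [ 0.137  0.498 -0.856] y [ 0.958 -0.287 -0.014] F [-0.66  0.51  0.11] M [-0.38  0.12  0.02] op 0.797 g 0.0 q [-30.9  29.3 116.7  40.   50.8 -44.4]
```

The shaft lies flat in both Vs at y≈0 and z≈70, with its collar in the gap. The spring has moved it back about 2.8 mm. To be sure contact wasn't lost, I nudge its far end with closed fingers and withdraw slowly.

```bash
python3 -m jog '[[0,-0.009,0,-0.0055,0,0,0],[0,-0.018,0,-0.0109,0,0,0],[0,-0.018,0,-0.0109,0,0,0],[0,-0.018,0,-0.0109,0,0,0],[0,-0.024,0,0,0,0,0],[0,-0.035,0,0.018,0,0,0],[0,-0.046,0.001,0.035,0,0,0],[0,-0.053,0.001,0.047,0,0,0],[0,-0.0562,0.001,0.0524,0,0,0],[0,-0.0562,0.001,0.0524,0,0,0],[0,-0.0562,0.001,0.0524,0,0,0]]'; python3 f.py; python3 look.py l9 wrist |sed -n 2p
python3 - <<'E'
import cv2
im=cv2.imread("pics/l9_wrist.png"); cv2.imwrite("pics/l9c.png",im)
E
```

```text
time_s: 23.92
position: [0.4461, 0.0095, 0.0732]
tcp_rot: [[0.252, 0.958, 0.139], [0.819, -0.287, 0.497], [0.516, -0.011, -0.856]]
force: [-0.0, 0.3, 0.4]
opening: 0.001
grasp_force: 0.0
t 23.93 push N -0.24 F [-0.04  0.27  0.37] s mm -58.98 z 0.0732 grip 0.0
grasp in cradle [194.4   0.9  80.1]
```

View pics/l9c.png

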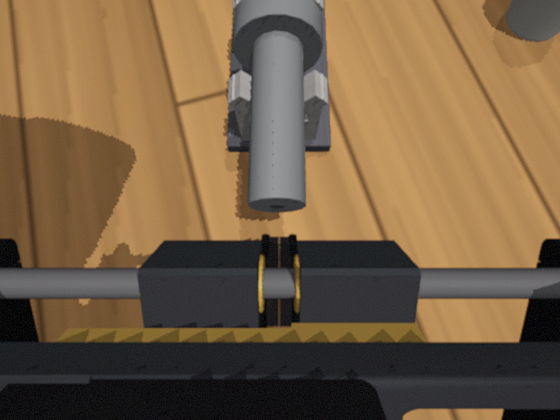

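The fingers are closed in line with the shaft's far end, at (278,205). I advance gently.

```bash
python3 -m jog '[[0,0.004,0,0.0024,0,0,0],[0,0.008,0,0.0048,0,0,0],[0,0.0105,0,0.0063,0,0,0],[0,0.0111,0,0.0067,0,0,0],[0,0.0111,0,0.0067,0,0,0]]' >/dev/null; python3 f.py; for i in 1 2 3 4 5; do python3 -m jog '[[0,0.0005,0,0.0003,0,0,0],[0,0.00086,0,0.00052,0,0,0]]' >/dev/null; python3 f.py; done
```

```text
t 24.6 push N -1.16 F [ 0.08  1.19 -0.41] s mm -45.99 z 0.073 grip 0.0
t 24.85 push N -0.97 F [0.07 0.99 0.2 ] s mm -45.13 z 0.073 grip 0.0
t 25.1 push N 0.11 F [ 0.47 -0.26  0.19] s mm -44.05 z 0.073 grip 0.0
t 25.35 push N 2.39 F [-1.15 -2.15  0.2 ] s mm -43.23 z 0.0729 grip 0.8431902814118075
t 25.6 push N 4.16 F [-1.72 -3.83  0.32] s mm -42.47 z 0.0729 grip 1.8326293179416098
t 25.85 push N 4.18 F [-1.88 -3.8   1.47] s mm -41.29 z 0.0729 grip 2.3121734499000013
```

```bash
python3 -m jog '[[0,-0.0002,0,-0.0001,0,0,0],[0,-0.0004,0,-0.00025,0,0,0],[0,-0.0006,0,-0.00035,0,0,0],[0,-0.0008,0,-0.0005,0,0,0],[0,-0.001,0,-0.0006,0,0,0],[0,-0.0012,0,-0.0007,0,0,0],[0,-0.0014,0,-0.0008,0,0,0],[0,-0.0016,0,-0.00095,0,0,0],[0,-0.0018,0,-0.0011,0,0,0],[0,-0.002,0,-0.0012,0,0,0],[0,-0.0022,0,-0.0013,0,0,0],[0,-0.0025,0,-0.0015,0,0,0],[0,-0.003,0,-0.0018,0,0,0],[0,-0.004,0,-0.0024,0,0,0]]' >/dev/null; python3 f.py
python3 -m jog '[[0,-0.01,0,-0.006,0,0,0],[0,-0.03,0,-0.018,0,0,0],[0,-0.03,0,-0.06,0,0,0],[0,-0.03,0,-0.09,0,0,0],[0,-0.03,0,-0.09,0,0,0]]' >/dev/null
python3 - <<'E'
from h import *
ex=np.array([np.cos(np.radians(253.3)),np.sin(np.radians(253.3))]); ey=np.array([-ex[1],ex[0]]); O=np.array([.5,.192])
ci=viewer.camera_info("wrist"); im,d=viewer.capture("wrist")
P,u,v=pts("wrist",d,np.ones(d.shape,bool),ci); Q=np.c_[(P[:,:2]-O)@np.c_[ex,ey],P[:,2]]*1000
k=abs(Q[:,1])<5
a=Q[k&(Q[:,2]>80)&(Q[:,2]<88)&(Q[:,0]>-14)&(Q[:,0]<180)]; print("shaft x",a[:,0].min(),a[:,0].max())
for lo,hi in ((2,18),(76,92),(120,150)):
    b=a[(a[:,0]>lo)&(a[:,0]<hi)]; print(lo,np.percentile(b[:,2],90).round(2))
c=Q[k&(Q[:,2]>93)&(Q[:,2]<99)&(Q[:,0]>10)&(Q[:,0]<90)]; print("collar x",np.percentile(c[:,0],[0,1,99,100]).round(1))
s,_=viewer.capture("scene"); cv2.imwrite("pics/l10.png",np.hstack([cv2.resize(im,(400,300)),cv2.resize(s[150:255,320:460],(400,300),interpolation=3)])); show()
E
```

```text
t 27.6 push N -0.58 F [-0.31  0.7  -0.6 ] s mm -45.68 z 0.073 grip 0.0
shaft x 58.712635498528655 160.44635627217718Traceback (most recent call last):
  File "<stdin>", line 8, in <module>
    return _quantile_unchecked(
        a, q, axis, out, overwrite_input, method, keepdims, weights)
    return _ureduce(a,
                    func=_quantile_ureduce_func,
    ...<5 lines>...
                    overwrite_input=overwrite_input,
                    method=method)
    r = func(a, **kwargs)
    result = _quantile(arr,
                       quantiles=q,
    ...<2 lines>...
                       out=out,
                       weights=wgt)
    slices_having_nans = np.isnan(arr[-1, ...])
                                  ~~~^^^^^^^^^
IndexError: index -1 is out of bounds for axis 0 with size 0
```

```bash
python3 look.py l11 scene | egrep -v "scene -"|cut -c1-60; python3 -c "
import cv2
cv2.imwrite('pics/l11.png',cv2.resize(cv2.imread('pics/l11_scene.png')[150:255,320:460],(560,420),interpolation=3))"
```

```text
t 28.27 p [ 0.43   -0.0482  0.1349] z [ 0.141  0.496 -0.857]
grasp in cradle [254.3   2.  141.7]
scene 0 65 top z 85.6 ymid 5.3 x 0.0 9.7
scene 10 61 top z 86.7 ymid 3.0 x 10.1 20.0
scene 20 63 top z 86.7 ymid 3.6 x 20.3 30.0
scene 30 59 top z 86.8 ymid 4.0 x 30.0 39.7
scene 40 86 top z 98.5 ymid 5.5 x 40.0 49.9
scene 50 51 top z 98.9 ymid 5.4 x 50.1 59.6
scene 60 47 top z 97.2 ymid 5.7 x 60.0 69.8
scene 70 105 top z 85.7 ymid 4.7 x 70.0 79.8
scene 80 56 top z 86.8 ymid 3.6 x 80.0 89.9
scene 90 83 top z 86.5 ymid 3.9 x 90.2 104.9
scene 105 88 top z 86.7 ymid 5.1 x 105.5 119.8
scene 120 86 top z 86.2 ymid 3.8 x 120.2 134.7
scene 135 88 top z 86.3 ymid 4.2 x 135.2 149.9
scene 150 64 top z 85.6 ymid 4.0 x 150.0 162.7
```

View pics/l11.png

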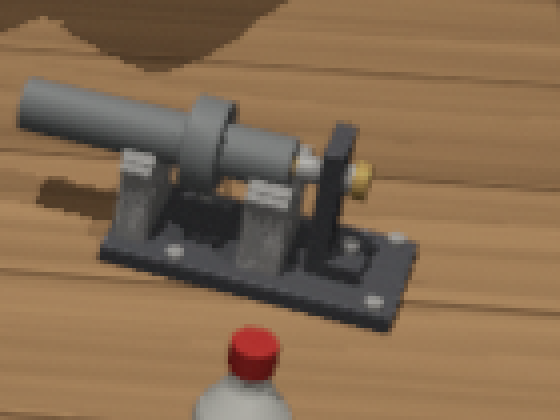

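The shaft lies flat in both Vs with its top at about 86.5 mm. Its collar is in the gap at (207,145), its foot meets the plunger at (300,160), and the gripper is clear, so I hand in.

```bash
python3 -c "
from rig import workorder
print(workorder.hand_in())"
```

```text
the job is handed in; nothing more can be done
None
```

The grey collared shaft lies flat in both Vs with its collar in the gap; I pushed the plunger home at about 11 N, let go, and handed in at about 28 s. The spring then slid the shaft back about 3 mm; the last picture shows its foot still at the plunger, but a sub-millimetre gap can't be ruled out.

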